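# Sweep the loose jar lids into the crumb pan

## Task

Three loose metal jar lids of different sizes lie on the worktop in front of the open crumb pan. Sweep all three along the worktop with your fingertips into the pan until each lies flat and wholly inside, past the front ends of the pan's side walls; slide them smoothly, never picking one up, tipping it on edge or flicking it. Leave the two small spice jars and the small square tin standing where they are.

Things in the scene. Friction and masses are not known exactly. Their poses are not given: they have to be found in the camera images.
- pan: Crumb pan (dustpan shape, bare sheet metal), fixed. Origin: under the middle of its floor, at worktop height. Inside: its own x from -110 to +110 mm, y from -90 (the open mouth, on the robot's right) to +90 mm (back wall); floor 2 mm thick; walls on three sides 3 mm thick, 32 mm high. The handle sticks out 105 mm beyond the back wall (+y).
- pan_mouth (a point): Middle of the pan's mouth, on the line between the front ends of its side walls, at floor height (2 mm); axes as the pan's. In front of it (-y) a sloping lip 20 mm long rises from the worktop to the floor; low things slide up it when pushed.
- lid_small_center (a point): The small loose jar lid, a plain steel disc lying flat: diameter 50 mm, height 15 mm, about 28 g. The point is its centre, half-way up. It slides on the worktop when pushed at its side.
- lid_medium_center (a point): The medium loose jar lid, a plain steel disc lying flat: diameter 60 mm, height 16 mm, about 40 g. The point is its centre, half-way up. It slides on the worktop when pushed at its side.
- lid_large_center (a point): The large loose jar lid, a plain steel disc lying flat: diameter 70 mm, height 18 mm, about 54 g. The point is its centre, half-way up. It slides on the worktop when pushed at its side.
- jar_wide: Small glass spice jar with a pale lid, 40 mm diameter, 88 mm high, loose, standing upright among or beside the lids; it must stay where it is. Origin: centre of its underside, z up.
- jar_slim: Small glass spice jar with a pale lid, 39 mm diameter, 86 mm high, loose, standing upright among or beside the lids; it must stay where it is. Origin: centre of its underside, z up.
- tin: Small square spice tin, 31 x 31 mm, 88 mm high, loose, standing upright among or beside the lids; it must stay where it is. Origin: centre of its underside, z up.
- lid_small: The same small lid; origin at the centre of its underside, z up.
- lid_medium: The same medium lid; origin at the centre of its underside, z up.
- lid_large: The same large lid; origin at the centre of its underside, z up.
Not all that is in view belongs to the job. What is shaped like the lid_medium but orange or yellow is not meant.

How it is judged:
At the end, for the whole second after the job is handed in: Each lid lies flat (within 0.12 rad) and at rest on the pan's floor, its whole disc past the front ends of the side walls (5 mm of overhang allowed) and between the walls; the two jars and the tin stand upright within 20 mm of where they were (y of lid_small_center in the frame of pan between -0.07 and 0.09 m and x of lid_small_center in the frame of pan between -0.11 and 0.11 m and height (world z) of each of lid_small_center, lid_medium_center, lid_large_center below 0.018 m and angle between each of lid_small_center, lid_medium_center, lid_large_center's own z axis and vertical below 0.12 rad and y of lid_medium_center in the frame of pan between -0.065 and 0.09 m and x of lid_medium_center in the frame of pan between -0.11 and 0.11 m and y of lid_large_center in the frame of pan between -0.06 and 0.09 m and x of lid_large_center in the frame of pan between -0.11 and 0.11 m and distance of each of jar_wide, jar_slim, tin from where it was at the start of the episode below 0.02 m and angle between each of jar_wide, jar_slim, tin's own z axis and vertical below 0.15 rad and linear speed of each of lid_small, lid_medium, lid_large below 0.02 m/s); the robot touches nothing.
It fails at once if a lid is lifted off the surface (its centre above 30 mm) or tipped up on edge (height (world z) of any of lid_small_center, lid_medium_center, lid_large_center above 0.03 m or angle between any of lid_small_center, lid_medium_center, lid_large_center's own z axis and vertical above 0.6 rad).
It fails at once if a lid is flicked (faster than 0.6 m/s) (linear speed of any of lid_small, lid_medium, lid_large above 0.6 m/s).
It fails at once if a jar or the tin is shifted more than 20 mm or tipped (distance of any of jar_wide, jar_slim, tin from where it was at the start of the episode above 0.02 m or angle between any of jar_wide, jar_slim, tin's own z axis and vertical above 0.3 rad).
It also fails if it takes over 64 s, if anything falls off the work surface, if the arm or the gripper's body presses on something with over 40 N, if the wrist force passes 120 N, or if a joint passes its speed limit or range.

## Robot

A 6-joint arm with a two-finger parallel gripper is mounted at the origin on a cart in front of the work surface, level with it; the furniture and walls round the work are solid. World frame = base frame: x ahead of the robot, y to its left, z up, the work surface at z = 0. Lengths are in m, angles in rad, forces in N, time in s.
With the tool pointing down it reaches from about 0.35 to 0.975 m from the base axis. Payload 17.4 kg.
Tool frame: the origin (TCP) lies midway between the tips of the shut fingers; the grasp point (between the pads) lies 19 mm behind it; z points along the fingers, y is the line along which they close (so a half turn about z gives the same grasp; the last joint's range is limited). The gripper opens to 85 mm and grips with 20 to 120 N. Pads are 22 mm wide; open, the fingers measure 114 mm over their backs; the gripper's body (76 mm by 85 mm) begins 54 mm behind the grasp point. The pads swing forward as they close: fully open they stand 13 mm farther back than shut.
Start: joints at [-1.145, 0.116, 1.442, -0, 1.584, -0.038], TCP at [0.302, -0.604, 0.231] pointing down, gripper open.
Joint ranges: [-2.83, 2.83], [-0.83, 2.19], [0.07, 2.5], [-1.14, 4.28], [0.01, 3], [-2.97, 2.97]. Speed limits (rad/s): [1.89, 1.89, 2.22, 3.14, 3.14, 3.14].

## Interface

Orientations are given as a unit quaternion [x, y, z, w].
In Python, from plant import state, vision, manip gives the robot as it stands.
- The arm moves only by the tool servo_tool, never from a script. Its argument "targets" is a list of rows, each an object of numbers: "gripper": the finger opening in cm, from 0 to 8.54; "dx", "dy", "dz": the shift along the world's x, y, z in cm; "wx", "wy", "wz": the turn, a rotation vector about the world's x, y, z in degrees. In form: [{"gripper": .., "dx": .., "dy": .., "dz": .., "wx": .., "wy": .., "wz": ..}, ...]. A call has 1 to 8 rows; each row shifts and turns the commanded pose from where the row before left it; what a row does not reach is not made up. A row lasts 1/12 s, in which the tool goes at most 41.7 mm and 7.16 degrees, less where a joint would pass 70% of its speed; a pose out of reach is approached as far as the arm can. A call is refused whole if a number of a shift passes 4.17 or a number of a turn 7.16, either way. A call with a gripper value outside its range is refused whole. The fingers move at their own pace and stop on an object; the grip force is fixed at half the most. Time passes only in rows, so rows that do not move let the fingers close. It gives the time, the measured TCP pose, the force, the opening and the grip force at its end, in the units of the state.
- state(): the state, without advancing time (a new reading comes with each control period).
- vision.read_camera(name): name is "scene" or "top"; returns a dict with "img" (420x560x3 uint8, blue, green, red), "fx", "fy", "cx", "cy" (pixels), "k1" (the pictures are not rectified: a ray, as slopes to the right and down, at radius r is drawn at 1 + k1 r^2 times it, then the intrinsics apply), "rvec" (rotation vector, rad) and "tvec" (3), from world to camera coordinates, as OpenCV has them. Camera axes: x right, y down, z forward; pixel columns grow to the right and rows downward; lengths in m; the calibration is good to about 2 mm. A picture is of the moment at which its call begins. There is no depth.
- manip.sign_off(): hands the job in; it is judged then, once.
Trained networks look in a picture, given as the dict that the camera call returned (one of the last four; its "shot" number tells which), for a name from the list of things; names that differ only in an ending like _2 or _b are one class to them, and where a whole thing is asked for, a point or a joint stands for the part that bears it (a point fixed in the world has none). Each returns a list of dicts, best first, with "confidence" (0 to 1); they miss things now and then, are a little off and sometimes report something else, mostly with a low value. They report only what shows in the picture. A call takes as long as a camera call. They do not tell look-alikes from the thing itself.
- vision.spot_in(query, picture): "xyz" ([x, y, z] in m, in the coordinates of the camera as it stood for that picture, good to about 4 mm: the middle of the surface that is visible of it).
- vision.cut_out(query, picture): "mask" (420x560 bool, what is visible of it).
- vision.tip_of(query, picture): "xyz" ([x, y, z] in m, in the coordinates of the camera as it stood for that picture, good to about 4 mm: a listed point, or the origin of a listed thing).
The state is a dict: "time": time; "qpos": joint angles; "joint_velocities": joint speeds; "joint_efforts": joint torques, N m; "tool_pos": TCP position; "tcp_rot": TCP orientation; "wrist_force": force on the tool from outside, world axes, zero at the start; "ft_torque": the same for the moment, N m; "grip_width": finger opening in m; "finger_force": force on a finger pad.
Only numpy, scipy, OpenCV 4.12 (cv2) and the standard library are available. Lean on these libraries where they do the work, as an engineer would, in place of code of your own. Each camera call takes 0.05 s, during which the arm holds its last target. There are 200 camera calls.

## Working session

There is one attempt and no reset: what is moved stays moved. The work goes in short steps, Python scripts to look and compute and a tool call to move; the robot and the scene stay as the last step left them, time stands still between calls to the robot, and variables do not carry over. Pictures are saved under pics/ and viewed, at most 10 in all, crops included, and the job is handed in when it is done.

Besides the shell and the picture viewer there is one more tool, called after "Request:" as a command line: name --argument value ..., lists and objects as JSON in quotes. servo_tool: Moves the arm, as the interface text tells. Its arguments: {"type":"object","properties":{"targets":{"type":"array","items":{"type":"object","properties":{"gripper":{"type":"number"},"dx":{"type":"number"},"dy":{"type":"number"},"dz":{"type":"number"},"wx":{"type":"number"},"wy":{"type":"number"},"wz":{"type":"number"}}}}},"required":["targets"]}

```bash
mkdir -p pics
cat > h.py <<'E'
import numpy as np, cv2
from plant import state, vision, manip
def w(p,xyz):
    R=cv2.Rodrigues(np.array(p["rvec"],float))[0]
    return R.T@(np.array(xyz)-np.array(p["tvec"]).ravel())
def look(name,qs,save=None):
    p=vision.read_camera(name)
    if save: cv2.imwrite(f"pics/{save}.png",p["img"])
    for q in qs:
        for r in vision.tip_of(q,p)[:3]:
            print(name,q,round(r["confidence"],2),np.round(w(p,r["xyz"])*1000).astype(int))
    return p
E
python3 - <<'E'
from h import *
Q=["pan","pan_mouth","lid_small_center","lid_medium_center","lid_large_center","jar_wide","jar_slim","tin"]
look("top",Q,"top0"); look("scene",Q,"scene0")
s=state();print(s["time"],s["tool_pos"],s["tcp_rot"])
E
```

```text
top pan 0.6 [504 274  -2]
top pan_mouth 0.83 [513 190   2]
top pan_mouth 0.24 [ 553 -107   -5]
top lid_small_center 0.58 [ 548 -107   11]
top lid_medium_center 0.76 [518  53   7]
top lid_medium_center 0.67 [ 553 -108    6]
top lid_medium_center 0.58 [428 521   6]
top lid_large_center 0.79 [431 -90   7]
top lid_large_center 0.19 [671 -28   1]
top jar_wide 0.57 [674 -32  -2]
top jar_slim 0.77 [ 376 -222   -2]
top jar_slim 0.57 [ 551 -110   11]
top tin 0.58 [ 502 -205   -1]
scene pan 0.85 [504 273   2]
scene pan_mouth 0.7 [518 185   3]
scene lid_small_center 0.69 [ 555 -109    8]
scene lid_medium_center 0.9 [519  44   8]
scene lid_medium_center 0.66 [574 466   7]
scene lid_medium_center 0.64 [427 518  11]
scene lid_large_center 0.77 [435 -94  12]
scene jar_wide 0.81 [669 -34  -1]
scene jar_wide 0.58 [502 274   2]
scene jar_slim 0.86 [ 374 -222   -4]
scene tin 0.67 [ 502 -205   -1]
0.9 [ 0.30196581 -0.60370912  0.23129923] [9.73230976e-01 2.29829213e-01 1.12809858e-05 1.36479591e-05]
```

View pics/top0.png

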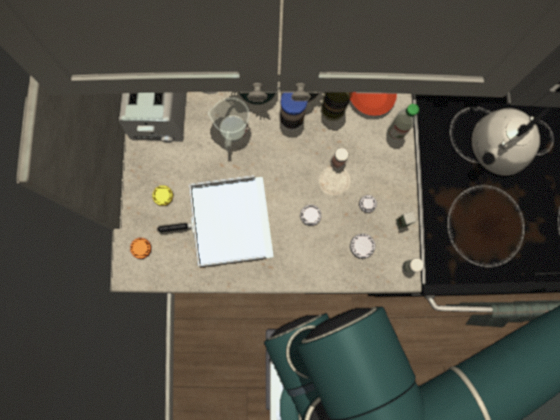

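View pics/scene0.png

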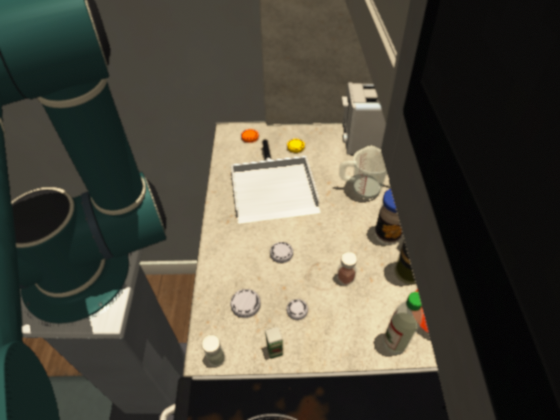

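The top picture shows the pan at about (232,222), with its mouth to the right. The lids are at (311,215) medium, (367,204) small and (362,246) large. The jars are at (340,160) and (415,266), the tin is at (405,220), and the orange and yellow decoys are off to the left. The network results agree with this.

The medium lid goes first, pushed with the fingers part-open as a cradle.

Request:
servo_tool --targets '[{"gripper": 4.4, "dx": 1.3, "dy": 3.9, "wz": 5.5}, {"gripper": 4.4, "dx": 1.3, "dy": 3.9, "wz": 5.5}, {"gripper": 4.4, "dx": 1.3, "dy": 3.9, "wz": 5.5}, {"gripper": 4.4, "dx": 1.3, "dy": 3.9, "wz": 5.5}, {"gripper": 4.4, "dx": 1.3, "dy": 3.9, "wz": 5.5}, {"gripper": 4.4, "dx": 1.3, "dy": 3.9, "wz": 5.5}, {"gripper": 4.4, "dx": 1.3, "dy": 3.9, "wz": 5.5}, {"gripper": 4.4, "dx": 1.3, "dy": 3.9, "wz": 5.5}]'

```text
$.targets[0]: bad value
```

Request:
servo_tool --targets '[{"gripper": 4.4, "dx": 1.4, "dy": 3.7, "wz": 5.5}, {"gripper": 4.4, "dx": 1.4, "dy": 3.7, "wz": 5.5}, {"gripper": 4.4, "dx": 1.4, "dy": 3.7, "wz": 5.5}, {"gripper": 4.4, "dx": 1.4, "dy": 3.7, "wz": 5.5}, {"gripper": 4.4, "dx": 1.4, "dy": 3.7, "wz": 4.4}, {"gripper": 4.4, "dx": 1.4, "dy": 3.7}, {"gripper": 4.4, "dx": 1.4, "dy": 3.7}, {"gripper": 4.4, "dx": 1.4, "dy": 3.6}]'

```text
$.targets[0]: bad value
```

Request:
servo_tool --targets '[{"gripper": 4.4, "dx": 1.3, "dy": 3.9, "dz": 0, "wx": 0, "wy": 0, "wz": 5.5}, {"gripper": 4.4, "dx": 1.3, "dy": 3.9, "dz": 0, "wx": 0, "wy": 0, "wz": 5.5}, {"gripper": 4.4, "dx": 1.3, "dy": 3.9, "dz": 0, "wx": 0, "wy": 0, "wz": 5.5}, {"gripper": 4.4, "dx": 1.3, "dy": 3.9, "dz": 0, "wx": 0, "wy": 0, "wz": 5.5}, {"gripper": 4.4, "dx": 1.3, "dy": 3.9, "dz": 0, "wx": 0, "wy": 0, "wz": 5.5}, {"gripper": 4.4, "dx": 1.3, "dy": 3.9, "dz": 0, "wx": 0, "wy": 0, "wz": 5.5}, {"gripper": 4.4, "dx": 1.3, "dy": 3.9, "dz": 0, "wx": 0, "wy": 0, "wz": 5.5}, {"gripper": 4.4, "dx": 1.3, "dy": 3.9, "dz": 0, "wx": 0, "wy": 0, "wz": 5.5}]'

```text
time: 1.57
tool_pos: [0.406, -0.2898, 0.2315]
tcp_rot: [0.815, 0.579, 0.0, 0.0]
wrist_force: [1.2, -0.7, -0.2]
grip_width: 0.0442
finger_force: 0.0
```

Request:
servo_tool --targets '[{"gripper": 4.4, "dx": 1.4, "dy": 3.6, "dz": 0, "wx": 0, "wy": 0, "wz": 3.3}, {"gripper": 4.4, "dx": 1.4, "dy": 3.6, "dz": 0, "wx": 0, "wy": 0, "wz": 3.3}, {"gripper": 4.4, "dx": 1.4, "dy": 3.6, "dz": 0, "wx": 0, "wy": 0, "wz": 3.3}, {"gripper": 4.4, "dx": 1.4, "dy": 3.6, "dz": 0, "wx": 0, "wy": 0, "wz": 3.3}, {"gripper": 4.4, "dx": 1.4, "dy": 3.6, "dz": 0, "wx": 0, "wy": 0, "wz": 3.3}, {"gripper": 4.4, "dx": 1.4, "dy": 3.6, "dz": 0, "wx": 0, "wy": 0, "wz": 3.3}, {"gripper": 4.4, "dx": 1.4, "dy": 3.6, "dz": 0, "wx": 0, "wy": 0, "wz": 3.3}, {"gripper": 4.4, "dx": 1.4, "dy": 3.6, "dz": 0, "wx": 0, "wy": 0, "wz": 3.3}]'

```text
time: 2.23
tool_pos: [0.5182, -0.0017, 0.2316]
tcp_rot: [0.662, 0.75, 0.0, 0.0]
wrist_force: [0.9, -0.6, 0.3]
grip_width: 0.0441
finger_force: 0.0
```

Request:
servo_tool --targets '[{"gripper": 4.4, "dx": 0, "dy": 0, "dz": -3.5, "wx": 0, "wy": 0, "wz": 0}, {"gripper": 4.4, "dx": 0, "dy": 0, "dz": -3.5, "wx": 0, "wy": 0, "wz": 0}, {"gripper": 4.4, "dx": 0, "dy": 0, "dz": -3.5, "wx": 0, "wy": 0, "wz": 0}, {"gripper": 4.4, "dx": 0, "dy": 0, "dz": -3.5, "wx": 0, "wy": 0, "wz": 0}, {"gripper": 4.4, "dx": 0, "dy": 0, "dz": -3.5, "wx": 0, "wy": 0, "wz": 0}, {"gripper": 4.4, "dx": 0, "dy": 0, "dz": -2.5, "wx": 0, "wy": 0, "wz": 0}, {"gripper": 4.4, "dx": 0, "dy": 0, "dz": -1.5, "wx": 0, "wy": 0, "wz": 0}, {"gripper": 4.4, "dx": 0, "dy": 0, "dz": -1.0, "wx": 0, "wy": 0, "wz": 0}]'

```text
time: 2.9
tool_pos: [0.517, -0.0036, 0.0042]
tcp_rot: [0.663, 0.749, -0.001, -0.001]
wrist_force: [0.4, -1.2, 0.0]
grip_width: 0.0441
finger_force: 0.0
```

Run:
```python
from h import *
p=look("scene",["lid_medium_center"])
cv2.imwrite("pics/s1.png",cv2.resize(p["img"][180:380,170:400],None,fx=2.5,fy=2.5))
```

```text
scene lid_medium_center 0.62 [521  44   6]
scene lid_medium_center 0.57 [426 515   9]
scene lid_medium_center 0.48 [576 465   5]
```

View pics/s1.png

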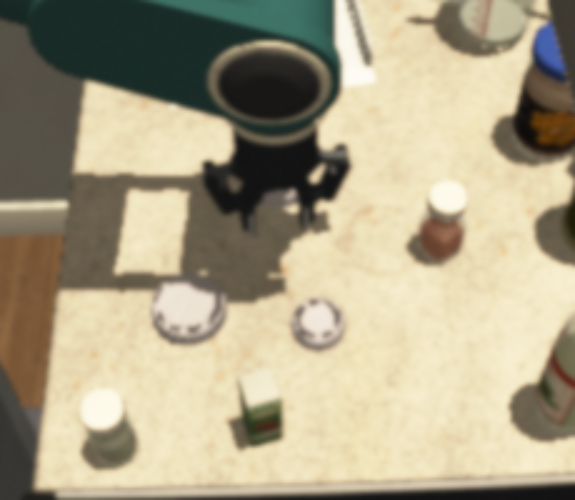

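The crop shows the fingertips at (248,225) and (308,220), behind the medium lid at (275,195) and straddling its axis. I'll push.

Request:
servo_tool --targets '[{"gripper": 4.4, "dx": 0, "dy": 0.7, "dz": 0, "wx": 0, "wy": 0, "wz": 0}, {"gripper": 4.4, "dx": 0, "dy": 1.0, "dz": 0, "wx": 0, "wy": 0, "wz": 0}, {"gripper": 4.4, "dx": -0.1, "dy": 1.5, "dz": 0, "wx": 0, "wy": 0, "wz": 0}, {"gripper": 4.4, "dx": -0.1, "dy": 2.0, "dz": 0, "wx": 0, "wy": 0, "wz": 0}, {"gripper": 4.4, "dx": -0.1, "dy": 2.0, "dz": 0, "wx": 0, "wy": 0, "wz": 0}, {"gripper": 4.4, "dx": -0.1, "dy": 2.0, "dz": 0.1, "wx": 0, "wy": 0, "wz": 0}, {"gripper": 4.4, "dx": -0.1, "dy": 2.0, "dz": 0.1, "wx": 0, "wy": 0, "wz": 0}, {"gripper": 4.4, "dx": -0.1, "dy": 2.0, "dz": 0.1, "wx": 0, "wy": 0, "wz": 0}]'

```text
time: 3.67
tool_pos: [0.5123, 0.1303, 0.0109]
tcp_rot: [0.663, 0.749, 0.001, 0.001]
wrist_force: [-0.2, 0.0, -1.0]
grip_width: 0.0438
finger_force: 0.2
```

Request:
servo_tool --targets '[{"gripper": 4.4, "dx": -0.1, "dy": 2.0, "dz": 0, "wx": 0, "wy": 0, "wz": 0}, {"gripper": 4.4, "dx": -0.1, "dy": 2.0, "dz": 0, "wx": 0, "wy": 0, "wz": 0}, {"gripper": 4.4, "dx": -0.1, "dy": 2.0, "dz": 0, "wx": 0, "wy": 0, "wz": 0}, {"gripper": 4.4, "dx": -0.1, "dy": 2.0, "dz": 0, "wx": 0, "wy": 0, "wz": 0}, {"gripper": 4.4, "dx": -0.1, "dy": 2.0, "dz": 0, "wx": 0, "wy": 0, "wz": 0}, {"gripper": 4.4, "dx": -0.1, "dy": 2.0, "dz": 0, "wx": 0, "wy": 0, "wz": 0}, {"gripper": 4.4, "dx": -0.1, "dy": 1.5, "dz": 0, "wx": 0, "wy": 0, "wz": 0}, {"gripper": 4.4, "dx": 0, "dy": 1.0, "dz": 0, "wx": 0, "wy": 0, "wz": 0}]'

```text
time: 4.33
tool_pos: [0.5055, 0.2757, 0.0118]
tcp_rot: [0.662, 0.749, 0.001, 0.001]
wrist_force: [0.2, -5.8, 9.7]
grip_width: 0.0442
finger_force: 6.8
```

Run:
```python
from h import *
p=look("scene",["lid_medium_center"]);look("top",["lid_medium_center"])
cv2.imwrite("pics/s2.png",cv2.resize(p["img"][120:320,170:400],None,fx=2.5,fy=2.5))
```

```text
scene lid_medium_center 0.61 [ 376 -222   -6]
scene lid_medium_center 0.58 [500 294   8]
scene lid_medium_center 0.53 [578 464   9]
top lid_medium_center 0.66 [426 520   5]
top lid_medium_center 0.58 [501 306   5]
```

View pics/s2.png

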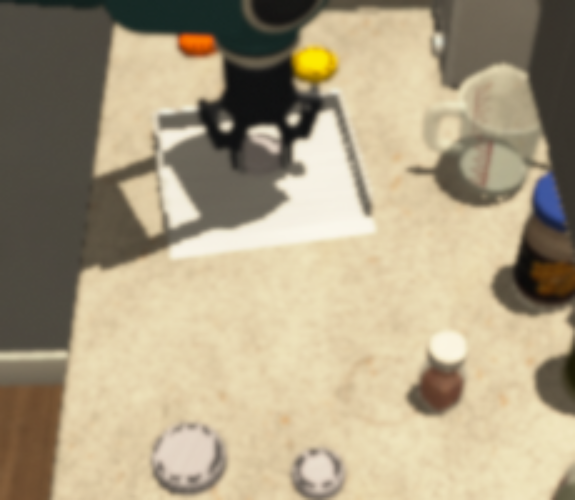

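The upward force suggests the fingertips have ridden onto the lid's rim. I'll lift straight up and check.

Request:
servo_tool --targets '[{"gripper": 4.4, "dx": 0, "dy": 0, "dz": 1, "wx": 0, "wy": 0, "wz": 0}, {"gripper": 4.4, "dx": 0, "dy": 0, "dz": 2, "wx": 0, "wy": 0, "wz": 0}, {"gripper": 4.4, "dx": 0, "dy": -4, "dz": 1, "wx": 0, "wy": 0, "wz": 0}, {"gripper": 4.4, "dx": 0, "dy": -4, "dz": 1, "wx": 0, "wy": 0, "wz": 0}, {"gripper": 4.4, "dx": 0, "dy": -4, "dz": 1, "wx": 0, "wy": 0, "wz": 0}, {"gripper": 4.4, "dx": 0, "dy": -4, "dz": 1, "wx": 0, "wy": 0, "wz": 0}, {"gripper": 4.4, "dx": 0, "dy": -4, "dz": 1, "wx": 0, "wy": 0, "wz": 0}, {"gripper": 4.4, "dx": 0, "dy": -4, "dz": 0, "wx": 0, "wy": 0, "wz": 0}]'

```text
time: 5.2
tool_pos: [0.5054, 0.0316, 0.0928]
tcp_rot: [0.663, 0.749, 0.001, 0.001]
wrist_force: [1.8, -0.1, 0.9]
grip_width: 0.0439
finger_force: 0.0
```

Run:
```python
from h import *
p=look("scene",["lid_medium_center","pan"]);q=look("top",["lid_medium_center","pan"])
cv2.imwrite("pics/s3.png",np.hstack([cv2.resize(p["img"][120:260,210:350],None,fx=2.8,fy=2.8),cv2.resize(q["img"][150:290,150:290],None,fx=2.8,fy=2.8)]))
```

```text
scene lid_medium_center 0.49 [577 463  11]
top lid_medium_center 0.89 [424 521   4]
top lid_medium_center 0.76 [499 307  10]
top lid_medium_center 0.7 [576 462   6]
top pan 0.96 [504 277   0]
```

View pics/s3.png

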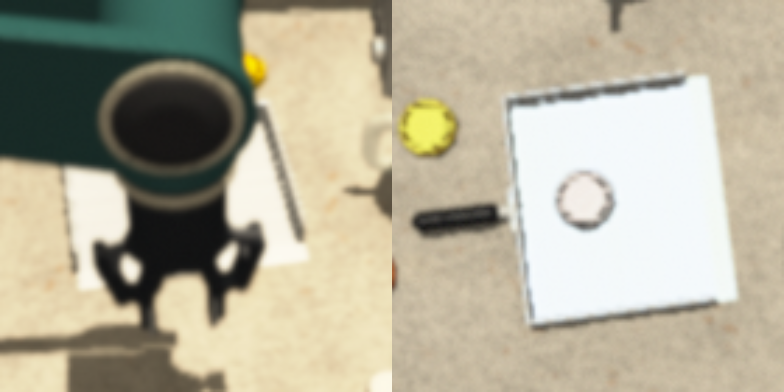

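The right half of the picture shows the medium lid flat in the pan at about (585,200), well past the wall fronts. Next is the large lid, with the fingertips kept lower.

Request:
servo_tool --targets '[{"gripper": 5, "dx": -1.4, "dy": -3.5, "dz": 0, "wx": 0, "wy": 0, "wz": 0}, {"gripper": 5, "dx": -1.4, "dy": -3.5, "dz": 0, "wx": 0, "wy": 0, "wz": 0}, {"gripper": 5, "dx": -1.4, "dy": -3.5, "dz": 0, "wx": 0, "wy": 0, "wz": 0}, {"gripper": 5, "dx": -1.5, "dy": -3.5, "dz": 0, "wx": 0, "wy": 0, "wz": 0}, {"gripper": 5, "dx": -1.5, "dy": -3.5, "dz": 0, "wx": 0, "wy": 0, "wz": 0}, {"gripper": 5, "dx": 0, "dy": 0, "dz": -3.0, "wx": 0, "wy": 0, "wz": 0}, {"gripper": 5, "dx": 0, "dy": 0, "dz": -3.0, "wx": 0, "wy": 0, "wz": 0}, {"gripper": 5, "dx": 0, "dy": 0, "dz": -2.2, "wx": 0, "wy": 0, "wz": 0}]'

```text
time: 6.17
tool_pos: [0.4326, -0.1411, 0.0056]
tcp_rot: [0.663, 0.749, -0.0, -0.0]
wrist_force: [0.7, -0.0, -0.8]
grip_width: 0.0499
finger_force: 0.0
```

Request:
servo_tool --targets '[{"gripper": 5, "dx": 0, "dy": 0, "dz": 0, "wx": 0, "wy": 0, "wz": 0}, {"gripper": 5, "dx": 0, "dy": 0, "dz": 0, "wx": 0, "wy": 0, "wz": 0}]'

```text
time: 6.33
tool_pos: [0.4328, -0.1407, 0.0071]
tcp_rot: [0.662, 0.749, -0.0, -0.001]
wrist_force: [-0.2, -0.0, 0.5]
grip_width: 0.0503
finger_force: 0.0
```

Run:
```python
from h import *
p=look("scene",["lid_large_center","lid_small_center","tin"]);look("top",["lid_large_center"])
cv2.imwrite("pics/s4.png",cv2.resize(p["img"][210:380,170:370],None,fx=3,fy=3))
```

```text
scene lid_large_center 0.61 [436 -93  10]
scene lid_small_center 0.79 [ 555 -113    8]
scene lid_small_center 0.33 [ 501 -207   -3]
scene tin 0.92 [ 503 -210   -1]
top lid_large_center 0.64 [433 -90   7]
```

View pics/s4.png

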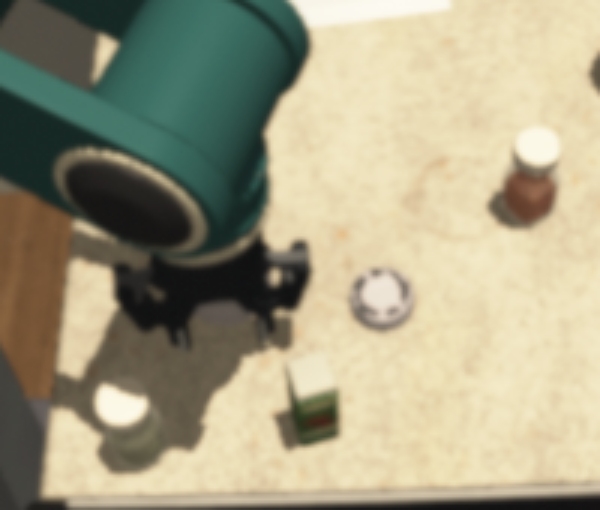

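The crop shows the fingertips at (180,345) and (268,340), with the large lid in front of them near (220,310). I'll push it, moving it toward +x so it clears the left wall's front end.

Request:
servo_tool --targets '[{"gripper": 5, "dx": 0, "dy": 0.7, "dz": -0.3, "wx": 0, "wy": 0, "wz": 0}, {"gripper": 5, "dx": 0, "dy": 1.0, "dz": 0, "wx": 0, "wy": 0, "wz": 0}, {"gripper": 5, "dx": 0.2, "dy": 1.5, "dz": 0, "wx": 0, "wy": 0, "wz": 0}, {"gripper": 5, "dx": 0.3, "dy": 2, "dz": 0, "wx": 0, "wy": 0, "wz": 0}, {"gripper": 5, "dx": 0.3, "dy": 2, "dz": 0, "wx": 0, "wy": 0, "wz": 0}, {"gripper": 5, "dx": 0.3, "dy": 2, "dz": 0, "wx": 0, "wy": 0, "wz": 0}, {"gripper": 5, "dx": 0.3, "dy": 2, "dz": 0, "wx": 0, "wy": 0, "wz": 0}, {"gripper": 5, "dx": 0.3, "dy": 2, "dz": 0, "wx": 0, "wy": 0, "wz": 0}]'

```text
time: 7.3
tool_pos: [0.4497, -0.0079, 0.0044]
tcp_rot: [0.663, 0.749, 0.0, -0.0]
wrist_force: [0.4, -0.2, -0.8]
grip_width: 0.0497
finger_force: 0.2
```

Request:
servo_tool --targets '[{"gripper": 5, "dx": 0.3, "dy": 2, "dz": 0, "wx": 0, "wy": 0, "wz": 0}, {"gripper": 5, "dx": 0.3, "dy": 2, "dz": 0, "wx": 0, "wy": 0, "wz": 0}, {"gripper": 5, "dx": 0.3, "dy": 2, "dz": 0, "wx": 0, "wy": 0, "wz": 0}, {"gripper": 5, "dx": 0.3, "dy": 2, "dz": 0, "wx": 0, "wy": 0, "wz": 0}, {"gripper": 5, "dx": 0, "dy": 2, "dz": 0, "wx": 0, "wy": 0, "wz": 0}, {"gripper": 5, "dx": 0, "dy": 2, "dz": 0, "wx": 0, "wy": 0, "wz": 0}, {"gripper": 5, "dx": -0.1, "dy": 2, "dz": 0, "wx": 0, "wy": 0, "wz": 0}, {"gripper": 5, "dx": -0.1, "dy": 1.5, "dz": 0, "wx": 0, "wy": 0, "wz": 0}]'

```text
time: 7.97
tool_pos: [0.4594, 0.1473, 0.0045]
tcp_rot: [0.663, 0.749, 0.0, 0.0]
wrist_force: [-0.5, -2.2, 0.8]
grip_width: 0.05
finger_force: 1.3
```

Run:
```python
from h import *
look("top",["lid_large_center","pan_mouth"]);look("scene",["lid_large_center","pan_mouth"])
```

```text
top lid_large_center 0.53 [454 184   8]
scene lid_large_center 0.67 [455 182   2]
scene lid_large_center 0.47 [461 184  11]
```

Request:
servo_tool --targets '[{"gripper": 5, "dx": 0, "dy": 1.5, "dz": 0, "wx": 0, "wy": 0, "wz": 0}, {"gripper": 5, "dx": -0.2, "dy": 1.5, "dz": 0, "wx": 0, "wy": 0, "wz": 0}, {"gripper": 5, "dx": -0.2, "dy": 1.5, "dz": 0, "wx": 0, "wy": 0, "wz": 0}, {"gripper": 5, "dx": -0.2, "dy": 1.5, "dz": 0, "wx": 0, "wy": 0, "wz": 0}, {"gripper": 5, "dx": -0.1, "dy": 1.0, "dz": 0, "wx": 0, "wy": 0, "wz": 0}, {"gripper": 5, "dx": 0, "dy": 0.7, "dz": 0, "wx": 0, "wy": 0, "wz": 0}, {"gripper": 5, "dx": 0, "dy": 0, "dz": 0, "wx": 0, "wy": 0, "wz": 0}, {"gripper": 5, "dx": 0.1, "dy": -1.5, "dz": 0, "wx": 0, "wy": 0, "wz": 0}]'

```text
time: 8.93
tool_pos: [0.454, 0.2081, 0.0043]
tcp_rot: [0.662, 0.749, 0.0, -0.0]
wrist_force: [0.6, -0.3, 1.3]
grip_width: 0.0502
finger_force: 0.0
```

Request:
servo_tool --targets '[{"gripper": 3.6, "dx": 0, "dy": -2, "dz": 2, "wx": 0, "wy": 0, "wz": 0}, {"gripper": 3.6, "dx": 0, "dy": -0.5, "dz": 4, "wx": 0, "wy": 0, "wz": 0}, {"gripper": 3.6, "dx": 1, "dy": -2, "dz": 3.3, "wx": 0, "wy": 0, "wz": 0}, {"gripper": 3.6, "dx": 1, "dy": -3.9, "dz": 0, "wx": 0, "wy": 0, "wz": 0}, {"gripper": 3.6, "dx": 1, "dy": -3.9, "dz": 0, "wx": 0, "wy": 0, "wz": 0}, {"gripper": 3.6, "dx": 1, "dy": -3.9, "dz": 0, "wx": 0, "wy": 0, "wz": 0}, {"gripper": 3.6, "dx": 1, "dy": -3.9, "dz": 0, "wx": 0, "wy": 0, "wz": 0}, {"gripper": 3.6, "dx": 1, "dy": -3.9, "dz": 0, "wx": 0, "wy": 0, "wz": 0}]'

```text
time: 9.6
tool_pos: [0.5138, -0.0355, 0.0976]
tcp_rot: [0.663, 0.749, 0.0, 0.0]
wrist_force: [1.1, -0.5, 0.5]
grip_width: 0.0357
finger_force: 0.0
```

Run:
```python
from h import *
look("top",["lid_large_center","lid_medium_center","lid_small_center","tin"]);look("scene",["lid_small_center"])
```

```text
top lid_large_center 0.92 [446 259  12]
top lid_large_center 0.31 [ 501 -207    0]
top lid_medium_center 0.83 [501 306   8]
top lid_medium_center 0.62 [427 521   6]
top lid_medium_center 0.54 [572 462   9]
top lid_small_center 0.23 [668 -30  -1]
top tin 0.64 [ 500 -205   -2]
scene lid_small_center 0.73 [ 558 -111    9]
```

Request:
servo_tool --targets '[{"gripper": 3.6, "dx": 1.6, "dy": -3.6, "dz": 0, "wx": 0, "wy": 0, "wz": 0}, {"gripper": 3.6, "dx": 1.6, "dy": -3.6, "dz": 0, "wx": 0, "wy": 0, "wz": 0}, {"gripper": 3.6, "dx": 1.6, "dy": -3.6, "dz": 0, "wx": 0, "wy": 0, "wz": 0}, {"gripper": 3.6, "dx": 0, "dy": 0, "dz": -2, "wx": 0, "wy": 0, "wz": 0}, {"gripper": 3.6, "dx": 0, "dy": 0, "dz": -3, "wx": 0, "wy": 0, "wz": 0}, {"gripper": 3.6, "dx": 0, "dy": 0, "dz": -2.5, "wx": 0, "wy": 0, "wz": 0}, {"gripper": 3.6, "dx": 0, "dy": 0, "dz": -1.3, "wx": 0, "wy": 0, "wz": 0}, {"gripper": 3.6, "dx": 0, "dy": 0, "dz": -0.5, "wx": 0, "wy": 0, "wz": 0}]'

```text
time: 10.62
tool_pos: [0.5613, -0.1397, 0.0025]
tcp_rot: [0.662, 0.749, -0.001, -0.001]
wrist_force: [0.0, 0.3, 0.2]
grip_width: 0.0358
finger_force: 0.3
```

Run:
```python
from h import *
p=look("scene",["lid_small_center","tin"])
print(state()["tool_pos"],state()["wrist_force"])
cv2.imwrite("pics/s5.png",cv2.resize(p["img"][210:380,170:370],None,fx=3,fy=3))
```

```text
scene lid_small_center 0.51 [ 554 -111    8]
scene lid_small_center 0.37 [502 274   2]
scene tin 0.96 [ 501 -208    2]
[ 0.56216387 -0.13997121  0.00470308] [-0.51788894 -1.07363141  0.28007788]
```

View pics/s5.png

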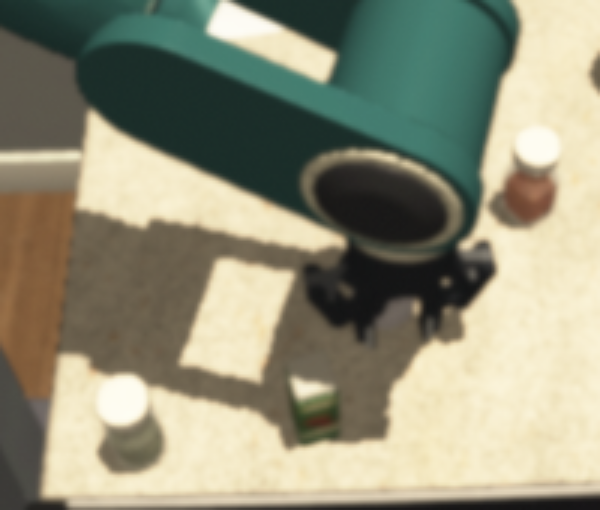

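The crop shows the fingertips at (362,335) and (428,328), with the small lid between and ahead of them at (395,312) and the tin clear. I'll push.

Request:
servo_tool --targets '[{"gripper": 3.6, "dx": 0, "dy": 0.5, "dz": 0, "wx": 0, "wy": 0, "wz": 0}, {"gripper": 3.6, "dx": 0, "dy": 1.0, "dz": 0, "wx": 0, "wy": 0, "wz": 0}, {"gripper": 3.6, "dx": 0, "dy": 1.5, "dz": 0, "wx": 0, "wy": 0, "wz": 0}, {"gripper": 3.6, "dx": 0, "dy": 2, "dz": 0, "wx": 0, "wy": 0, "wz": 0}, {"gripper": 3.6, "dx": 0, "dy": 2, "dz": 0, "wx": 0, "wy": 0, "wz": 0}, {"gripper": 3.6, "dx": 0, "dy": 2, "dz": 0, "wx": 0, "wy": 0, "wz": 0}, {"gripper": 3.6, "dx": 0, "dy": 2, "dz": 0, "wx": 0, "wy": 0, "wz": 0}, {"gripper": 3.6, "dx": 0, "dy": 2, "dz": 0, "wx": 0, "wy": 0, "wz": 0}]'

```text
time: 11.43
tool_pos: [0.5621, -0.0089, 0.0052]
tcp_rot: [0.663, 0.749, 0.0, 0.0]
wrist_force: [1.2, -0.1, -0.2]
grip_width: 0.0363
finger_force: 0.2
```

Request:
servo_tool --targets '[{"gripper": 3.6, "dx": 0, "dy": 2, "dz": 0, "wx": 0, "wy": 0, "wz": 0}, {"gripper": 3.6, "dx": 0, "dy": 2, "dz": 0, "wx": 0, "wy": 0, "wz": 0}, {"gripper": 3.6, "dx": 0, "dy": 2, "dz": 0, "wx": 0, "wy": 0, "wz": 0}, {"gripper": 3.6, "dx": 0, "dy": 2, "dz": 0, "wx": 0, "wy": 0, "wz": 0}, {"gripper": 3.6, "dx": 0, "dy": 2, "dz": 0, "wx": 0, "wy": 0, "wz": 0}, {"gripper": 3.6, "dx": 0, "dy": 2, "dz": 0, "wx": 0, "wy": 0, "wz": 0}, {"gripper": 3.6, "dx": 0, "dy": 2, "dz": 0, "wx": 0, "wy": 0, "wz": 0}, {"gripper": 3.6, "dx": 0, "dy": 1.5, "dz": 0, "wx": 0, "wy": 0, "wz": 0}]'

```text
time: 12.1
tool_pos: [0.5618, 0.1466, 0.0052]
tcp_rot: [0.662, 0.749, 0.001, 0.0]
wrist_force: [-0.3, -1.5, 2.0]
grip_width: 0.036
finger_force: 0.6
```

Run:
```python
from h import *
look("top",["lid_small_center","lid_large_center"]);look("scene",["lid_small_center"])
```

```text
top lid_small_center 0.39 [560 173   9]
top lid_large_center 0.65 [447 262   9]
top lid_large_center 0.28 [556 176  -1]
scene lid_small_center 0.42 [560 177  11]
```

Tracking is good. I'll finish this push, then retreat and rise.

Request:
servo_tool --targets '[{"gripper": 3.6, "dx": 0, "dy": 1.5, "dz": 0, "wx": 0, "wy": 0, "wz": 0}, {"gripper": 3.6, "dx": 0, "dy": 1.5, "dz": 0, "wx": 0, "wy": 0, "wz": 0}, {"gripper": 3.6, "dx": 0, "dy": 1.5, "dz": 0, "wx": 0, "wy": 0, "wz": 0}, {"gripper": 3.6, "dx": 0, "dy": 1.5, "dz": 0, "wx": 0, "wy": 0, "wz": 0}, {"gripper": 3.6, "dx": 0, "dy": 1.5, "dz": 0, "wx": 0, "wy": 0, "wz": 0}, {"gripper": 3.6, "dx": 0, "dy": 1.0, "dz": 0, "wx": 0, "wy": 0, "wz": 0}, {"gripper": 3.6, "dx": 0, "dy": 0.6, "dz": 0, "wx": 0, "wy": 0, "wz": 0}, {"gripper": 3.6, "dx": 0, "dy": 0, "dz": 0, "wx": 0, "wy": 0, "wz": 0}]'

```text
time: 13.02
tool_pos: [0.5618, 0.2366, 0.0042]
tcp_rot: [0.662, 0.749, -0.0, -0.0]
wrist_force: [0.2, 0.6, -0.1]
grip_width: 0.0362
finger_force: 0.0
```

Request:
servo_tool --targets '[{"gripper": 3.6, "dx": 0, "dy": -1.5, "dz": 0, "wx": 0, "wy": 0, "wz": 0}, {"gripper": 3.6, "dx": 0, "dy": -2, "dz": 2, "wx": 0, "wy": 0, "wz": 0}, {"gripper": 3.6, "dx": 0, "dy": -1, "dz": 4, "wx": 0, "wy": 0, "wz": 0}, {"gripper": 3.6, "dx": 0, "dy": -2.8, "dz": 3, "wx": 0, "wy": 0, "wz": 0}, {"gripper": 3.6, "dx": 0, "dy": -2.8, "dz": 3, "wx": 0, "wy": 0, "wz": 0}, {"gripper": 3.6, "dx": 0, "dy": -3.9, "dz": 1, "wx": 0, "wy": 0, "wz": 0}, {"gripper": 3.6, "dx": 0, "dy": -3.9, "dz": 0, "wx": 0, "wy": 0, "wz": 0}, {"gripper": 3.6, "dx": 0, "dy": -3.9, "dz": 0, "wx": 0, "wy": 0, "wz": 0}]'

```text
time: 13.68
tool_pos: [0.5616, 0.0146, 0.1355]
tcp_rot: [0.663, 0.749, 0.001, 0.001]
wrist_force: [0.6, -0.1, 0.3]
grip_width: 0.0361
finger_force: 0.0
```

Request:
servo_tool --targets '[{"gripper": 3.6, "dx": 0, "dy": -1, "dz": 0, "wx": 0, "wy": 0, "wz": 0}, {"gripper": 3.6, "dx": 0, "dy": 0, "dz": 0, "wx": 0, "wy": 0, "wz": 0}, {"gripper": 3.6, "dx": 0, "dy": 0, "dz": 0, "wx": 0, "wy": 0, "wz": 0}]'

```text
time: 13.93
tool_pos: [0.5617, 0.0064, 0.1342]
tcp_rot: [0.664, 0.748, 0.0, -0.0]
wrist_force: [0.1, 0.1, 0.1]
grip_width: 0.0362
finger_force: 0.0
```

Run:
```python
from h import *
p=look("top",["lid_small_center","lid_medium_center","lid_large_center","tin","jar_slim","jar_wide","pan"])
cv2.imwrite("pics/s6.png",cv2.resize(p["img"][140:300,100:430],None,fx=2.4,fy=2.4))
print(state()["tool_pos"])
```

```text
top lid_small_center 0.82 [556 267   8]
top lid_medium_center 0.81 [571 460  11]
top lid_medium_center 0.66 [427 520   4]
top lid_medium_center 0.61 [500 305   6]
top lid_large_center 0.95 [446 264   9]
top tin 0.46 [ 499 -209    2]
top jar_slim 0.83 [ 374 -220    1]
top pan 0.95 [502 276  -3]
top pan 0.64 [ 501 -206    1]
[0.56194918 0.00793241 0.13422524]
```

View pics/s6.png

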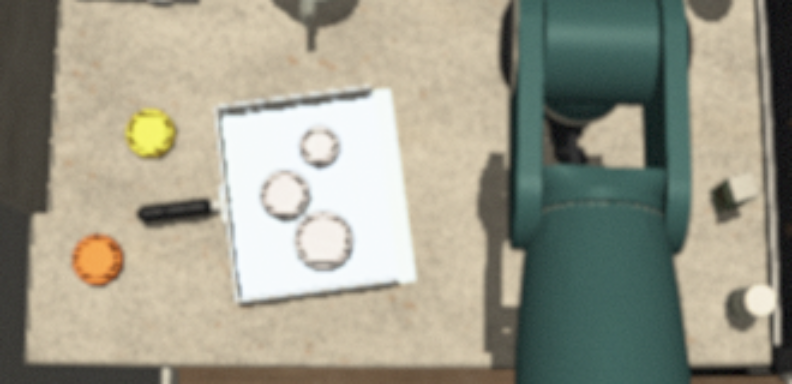

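The picture shows all three lids flat in the pan, at (320,147), (285,195) and (323,241). All are well past the wall fronts, which lie at about x=372–400. The tin and the slim jar are where they were. The arm hides the wide jar, but nothing passed near it.

```bash
python3 -c "
from plant import manip; print(manip.sign_off())"
```

```text
the job is handed in; nothing more can be done
None
```

I swept all three lids into the pan, where they lie flat and past the wall fronts, and handed the job in at about 14 s; no verdict came back. The tin and slim jar had not moved; the wide jar was hidden behind the arm in the last picture, though nothing went near it.

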